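# Set the storage blocks on a press die

### The arm

A 6-joint arm with a two-finger parallel gripper is mounted at the origin on the work surface. World frame = base frame: x ahead of the robot, y to its left, z up, the work surface at z = 0. Lengths are in mm, angles in degrees, forces in N, time in s.
With the tool pointing down it reaches from about 400 to 825 mm from the base axis. Payload 7 kg.
Tool frame: the origin (TCP) lies midway between the tips of the shut fingers; the grasp point (between the pads) lies 19 mm behind it (pinch_z is the distance from the TCP to the grasp point, in mm); z points along the fingers, y is the line along which they close (so a half turn about z gives the same grasp; the last joint's range is limited). The gripper opens to 85 mm and grips with 20 to 120 N. Pads are 22 mm wide; open, the fingers measure 114 mm over their backs; the gripper's body (76 mm by 85 mm) begins 54 mm behind the grasp point. The pads swing forward as they close: fully open they stand 13 mm farther back than shut.
Start: joints at [93.627, 20.546, 0.682, 0, -70.136, -16.507], TCP at [150.476, 657.991, 231.302] pointing down, gripper open.
Joint ranges: [-176.03, 176.03], [-82.01, 121.73], [-58.28, 71.71], [-173.87, 95.51], [-174.79, -0.11], [-173.66, 173.66]. Speed limits (degrees/s): [136.94, 136.94, 172.46, 180, 180, 180].

### API

Orientations are given as [roll, pitch, yaw] about the fixed x, y, z axes, in that order (R = Rz(yaw) Ry(pitch) Rx(roll)).
In Python, from station import * gives the robot as it stands.
- The arm moves only by the tool servo_tool, never from a script. Its argument "motion" is a list of rows, each an object with "xyz": the shift along the tool's x, y, z normalised to -1 to 1, where 1 is 0.2 m, a list of three; "dr": the turn, a rotation vector about the tool's x, y, z normalised to -1 to 1, where 1 is 30 degrees, a list of three; "jaw": the finger opening in mm, from 0 to 85.4. In form: [{"xyz": [tx, ty, tz], "dr": [ax, ay, az], "jaw": jaw}, ...]. A call has 1 to 8 rows; each row is the pose to reach, as a shift and turn from the pose commanded when the call began, along the tool's axes at that moment; what a row does not reach only later rows make up. A row lasts 1/12 s, in which the tool goes at most 41.7 mm and 7.16 degrees, less where a joint would pass 70% of its speed; a pose out of reach is approached as far as the arm can. A call with a number of a shift or a turn outside -1 to 1 is refused whole. A call with a gripper value outside its range is refused whole. The fingers move at their own pace and stop on an object; "grip_force" is the grip in N (left out, the last holds). Time passes only in rows, so rows that repeat a pose let the fingers close. It gives the time, the measured TCP pose, the force, the opening and the grip force at its end, in the units of the state.
- read_state(): the state, without advancing time (a new reading comes with each control period).
- snapshot(name): name is "side" or "top" or "wrist"; returns a dict with "pixels" (400x640x3 uint8, red, green, blue), "intrinsics" (3x3 intrinsics, pixels), "k1" (the pictures are not rectified: a ray, as slopes to the right and down, at radius r is drawn at 1 + k1 r^2 times it, then the intrinsics apply), "R" (3x3) and "t" (3): a world point X has camera coordinates R X + t; the wrist camera has in their place "hand_eye" (4x4, takes a point from camera to tool coordinates, whose origin is the TCP and whose axes are the flange's). Camera axes: x right, y down, z forward; pixel columns grow to the right and rows downward; lengths in mm; the calibration is good to about 2 mm. A picture is of the moment at which its call begins: read the wrist's pose just before it. There is no depth.
- job_done(): hands the job in; it is judged then, once.
The state is a dict: "time": time; "joint_pos": joint angles; "joint_velocities": joint speeds; "joint_efforts": joint torques, N m; "tcp_pos": TCP position; "eef_rot": TCP orientation; "ft_force": force on the tool from outside, world axes, zero at the start; "moment": the same for the moment, N m; "grip_width": finger opening in mm; "finger_force": force on a finger pad.
Only numpy, scipy, OpenCV 4.12 (cv2) and the standard library are available. Lean on these libraries where they do the work, as an engineer would, in place of code of your own. Each camera call takes 0.05 s, during which the arm holds its last target. There are 200 camera calls.

### The job

Get the lower half of the die ready for its upper half to be lowered on for storage: take the two taller round steel blocks out of their bin and stand one upright on each of the die's two round stop blocks, well centred so that it does not overhang. Set them down, do not drop them; leave the shorter blocks and the nuts in their bins and do not disturb the wrench, clamp bar and can.

Things in the scene. Friction and masses are not known exactly. Their poses are not given: they have to be found in the camera images.
- block_tall_1: Plain round steel block (spacer), 36 mm diameter, 75 mm tall, about 0.5 kg, small dark centre hole in each end; stands on end in bin_tall, with its lower end 6 mm above the table; one of the two taller blocks. Loose. Origin at its middle (37.5 mm above its lower end); z along its axis.
- block_tall_2: Plain round steel block (spacer), 36 mm diameter, 75 mm tall, about 0.5 kg, small dark centre hole in each end; stands on end in bin_tall, with its lower end 6 mm above the table; one of the two taller blocks. Loose. Origin at its middle (37.5 mm above its lower end); z along its axis.
- block_short_1: Plain round steel block (spacer), 36 mm diameter, 45 mm tall, about 0.3 kg, small dark centre hole in each end; stands on end in bin_short; one of the two shorter blocks. Loose. Origin at its middle (22.5 mm above its lower end); z along its axis.
- block_short_2: Plain round steel block (spacer), 36 mm diameter, 45 mm tall, about 0.3 kg, small dark centre hole in each end; stands on end in bin_short; one of the two shorter blocks. Loose. Origin at its middle (22.5 mm above its lower end); z along its axis.
- flange_nut_1: Dark steel flange nut, flange 44 mm across, hexagon 37 mm across corners, 30 mm tall, lying flat in bin_nuts, hexagon up. Loose. Origin at the centre of its underside.
- flange_nut_2: Dark steel flange nut, flange 44 mm across, hexagon 37 mm across corners, 30 mm tall, lying flat in bin_nuts, hexagon up. Loose. Origin at the centre of its underside.
- bin_tall: Fixed grey shelf bin holding the two tall round blocks, one towards the front and one towards the back, about 84 mm apart along x. Outside 175 mm (x) x 120 mm (y), walls 3 mm thick; side and far walls 50 mm high, scoop front (local -x) 28 mm high; floor 3 mm thick. Origin under its centre, 3 mm above the table. The three bins stand side by side along y, 122 mm apart, in any order.
- bin_short: Fixed grey shelf bin holding the two short round blocks. Outside 175 mm (x) x 120 mm (y), walls 3 mm thick; side and far walls 50 mm high, scoop front (local -x) 28 mm high; floor 3 mm thick. Origin under its centre, 3 mm above the table. The three bins stand side by side along y, 122 mm apart, in any order.
- bin_nuts: Fixed grey shelf bin holding the two flange nuts. Outside 175 mm (x) x 120 mm (y), walls 3 mm thick; side and far walls 50 mm high, scoop front (local -x) 28 mm high; floor 3 mm thick. Origin under its centre, 3 mm above the table. The three bins stand side by side along y, 122 mm apart, in any order.
- die: Lower half of a press die, fixed, resting on the table's steel balls (8 mm proud). Dark blue shoe 220 mm (x) x 340 mm (y), top 43 mm above the table; on it a steel die block 120 x 130 mm centred at x = -10 mm, top 78 mm above the table, two round stop blocks left and right of it, and two guide posts at the far side. Origin at table height under the shoe's centre; z up.
- post_1 (a point): Centre of the flat top of the left guide post of the die: 32 mm diameter, upright, top 153 mm above the table, at x = +75, y = +135 mm on the die. Fixed.
- post_2 (a point): The same for the right guide post, at x = +75, y = -135 mm on the die.
- stop_1 (a point): Centre of the flat top of the left (local +y) stop block: a fixed steel disc 60 mm in diameter standing 25 mm above the shoe, its top 68 mm above the table, small dark bolt hole in the middle (flat for a block). At x = -35, y = +115 mm on the die. z up.
- stop_2 (a point): The same for the right (local -y) stop block, at x = -35, y = -115 mm on the die.
- wrench: Steel wrench, 170 mm long, lying on the table beyond the bins. Bystander.
- strap_clamp: Dark steel slotted clamp bar, 120 x 36 x 18 mm, lying on the table beyond the bins. Bystander.
- oil_can: Grey can, 56 mm diameter, 130 mm tall, standing on the table. Bystander.

How it is judged (in metres and radians):
At the end, for the whole second after the job is handed in: One tall block stands on each stop block, either on either: its axis within 12 mm of the stop block's centre (no overhang), its lower end on the stop block's top (within 3 mm), upright within 0.05 rad, at rest (((horizontal distance between block_tall_1 and stop_1 below 0.012 m and z of block_tall_1 in the frame of stop_1 between 0.0345 and 0.0405 m and angle between the z axis of each of block_tall_1, block_tall_2 and the z axis of die, either way round below 0.05 rad and linear speed of each of block_tall_1, block_tall_2 below 0.02 m/s and angular speed of each of block_tall_1, block_tall_2 below 0.2 rad/s and horizontal distance between block_tall_2 and stop_2 below 0.012 m and z of block_tall_2 in the frame of stop_2 between 0.0345 and 0.0405 m) or (horizontal distance between block_tall_1 and stop_2 below 0.012 m and z of block_tall_1 in the frame of stop_2 between 0.0345 and 0.0405 m and angle between the z axis of each of block_tall_1, block_tall_2 and the z axis of die, either way round below 0.05 rad and linear speed of each of block_tall_1, block_tall_2 below 0.02 m/s and angular speed of each of block_tall_1, block_tall_2 below 0.2 rad/s and horizontal distance between block_tall_2 and stop_1 below 0.012 m and z of block_tall_2 in the frame of stop_1 between 0.0345 and 0.0405 m))); the robot touches nothing.
It fails at once if a tall block is let go more than 10 mm above a stop block ((contact force between the fingers and block_tall_1 below 0.1 N and horizontal distance between block_tall_1 and stop_1 below 0.04 m and z of block_tall_1 in the frame of stop_1 above 0.0475 m) or (contact force between the fingers and block_tall_1 below 0.1 N and horizontal distance between block_tall_1 and stop_2 below 0.04 m and z of block_tall_1 in the frame of stop_2 above 0.0475 m) or (contact force between the fingers and block_tall_2 below 0.1 N and horizontal distance between block_tall_2 and stop_1 below 0.04 m and z of block_tall_2 in the frame of stop_1 above 0.0475 m) or (contact force between the fingers and block_tall_2 below 0.1 N and horizontal distance between block_tall_2 and stop_2 below 0.04 m and z of block_tall_2 in the frame of stop_2 above 0.0475 m)).
It fails at once if a short block or a nut is moved more than 30 mm (distance of any of block_short_1, block_short_2, flange_nut_1, flange_nut_2 from where it was at the start of the episode above 0.03 m).
It fails at once if the wrench, the clamp bar or the can is moved more than 30 mm (distance of any of wrench, strap_clamp, oil_can from where it was at the start of the episode above 0.03 m).
It also fails if it takes over 59 s, if anything falls off the work surface, if the arm or the gripper's body presses on something with over 40 N, if the wrist force passes 120 N, or if a joint passes its speed limit or range.

## Working session

There is one attempt and no reset: what is moved stays moved. The work goes in short steps, Python scripts to look and compute and a tool call to move; the robot and the scene stay as the last step left them, time stands still between calls to the robot, and variables do not carry over. Pictures are saved under pics/ and viewed, at most 10 in all, crops included, and the job is handed in when it is done.

Besides the shell and the picture viewer there is one more tool, called after "Emit:" as name([rows], argument=value, ...), one row to a line, values as JSON. servo_tool: Moves the arm, as the interface text tells. Its arguments: {"type":"object","properties":{"motion":{"type":"array"},"grip_force":{"type":"number"}},"required":["motion"]}

```bash
mkdir -p pics && cat > h.py <<'E'
from station import *
import numpy as np, cv2
from scipy.spatial.transform import Rotation as Ro
def save(n,f):
    s=snapshot(n); cv2.imwrite(f,s["pixels"][:,:,::-1].copy()); return s
def cam(n,s,st=None):
    """K,k1,R,t world->cam"""
    if n!="wrist": return np.array(s["intrinsics"]),s["k1"],np.array(s["R"]),np.array(s["t"])
    H=np.array(s["hand_eye"]); T=np.eye(4)
    T[:3,:3]=Ro.from_euler('xyz',st["eef_rot"],degrees=True).as_matrix(); T[:3,3]=st["tcp_pos"]
    W=np.linalg.inv(T@H); return np.array(s["intrinsics"]),s["k1"],W[:3,:3],W[:3,3]
def proj(c,X):
    K,k1,R,t=c; p=np.atleast_2d(X)@R.T+t; p=p[:,:2]/p[:,2:]
    p=p*(1+k1*(p**2).sum(1,keepdims=True)); return p@K[:2,:2].T+K[:2,2]
def hit(c,uv,z):
    K,k1,R,t=c; d=np.array([k1,0,0,0.]); 
    q=(np.array(uv,float)-K[:2,2])/np.diag(K)[:2]; p=q.copy()
    for _ in range(30): p=q/(1+k1*(p@p))
    r=R.T@np.array([*p,1]); o=-R.T@t; return o+r*(z-o[2])/r[2]
E
python3 - <<'E'
from h import *
print(read_state())
import pickle
D={}
for n in("top","side"):
    s=save(n,f"pics/{n}0.png"); D[n]=cam(n,s); print(n,D[n], -D[n][2].T@D[n][3])
st=read_state(); s=save("wrist","pics/wrist0.png"); D["wrist"]=cam("wrist",s,st); print(s["hand_eye"])
pickle.dump(D,open("c0.pkl","wb"))
E
```

```text
{'time': 0.0, 'joint_pos': array([ 9.36265667e+01,  2.05916043e+01,  6.33178059e-01, -1.93407109e-02,
       -7.01350406e+01, -1.65102378e+01]), 'joint_velocities': array([ 0.0070341 ,  0.0451068 , -0.02026699,  0.02515145,  0.03730205,
        0.06020883]), 'joint_efforts': array([-2.30653250e-04, -5.83315837e+01,  2.93412316e+01,  6.93665206e+00,
       -5.99249935e-03,  4.41008638e-06]), 'tcp_pos': array([150.39106081, 657.54024032, 230.35969107]), 'eef_rot': array([ 1.79905220e+02, -9.13274363e-03, -1.28902504e+01]), 'ft_force': array([-0.34306583,  0.49150725,  0.24928951]), 'moment': array([-0.01458969,  0.01257351,  0.02092776]), 'finger_force': 0.0, 'grip_width': 84.98402519376197}
top (array([[502.25942442,   0.        , 324.84874954],
       [  0.        , 502.25942442, 198.27178557],
       [  0.        ,   0.        ,   1.        ]]), -0.015455706975309078, array([[-0.02421282, -0.99969784, -0.00423934],
       [-0.99766162,  0.02443418, -0.06382998],
       [ 0.06391427,  0.00268392, -0.99795178]]), array([   1.78431544,  624.3172745 , 1505.64273476])) [ 526.66852379  -17.51192916 1542.41657348]
side (array([[413.37411185,   0.        , 321.55412918],
       [  0.        , 413.37411185, 201.866508  ],
       [  0.        ,   0.        ,   1.        ]]), 0.012783299186119383, array([[-0.87102263, -0.49119367, -0.00695383],
       [-0.34691579,  0.62507698, -0.69923401],
       [ 0.347806  , -0.60663625, -0.71485904]]), array([ 529.16801432,  309.03213264, 1053.86039453])) [201.5864701  706.06502526 973.12715137]
[[ 9.69932470e-04 -9.59396112e-01 -2.82060559e-01  7.30403077e+01]
 [ 9.99999526e-01  9.53311773e-04  1.96157880e-04 -5.54521173e-01]
 [ 8.06985436e-05 -2.82060615e-01  9.59396583e-01 -1.42351804e+02]
 [ 0.00000000e+00  0.00000000e+00  0.00000000e+00  1.00000000e+00]]
```

View pics/top0.png

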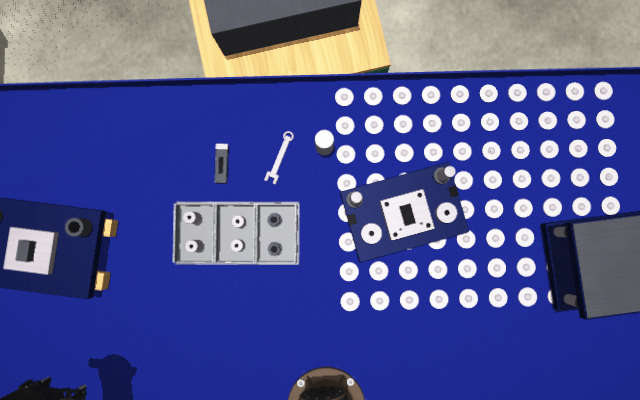

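View pics/side0.png

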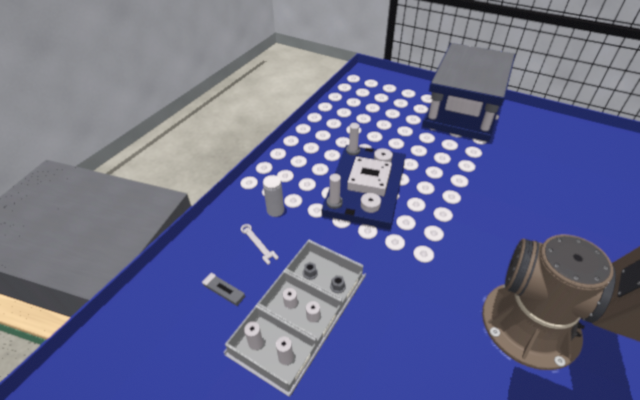

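The top view has the tall blocks in the left bin at about (190,217) and (192,246). The stops are at (371,233) and (447,212), and the posts at (355,197) and (448,172). The side view confirms the tall blocks at (253,330) and (285,345). Next I measure them.

```bash
python3 - <<'E'
from h import *
import pickle
D=pickle.load(open("c0.pkl","rb"))
P={"tallA":((190,215),(253,327),81),"tallB":((192,245),(285,345),81),"stop1":((371,233),(371,200),68),"stop2":((447,212),(384,155),68),"post1":((355,197),(335,178),153),"post2":((449,172),(354,127),153),"can":((324,137),(273,182),130),"nutF":((275,219),(310,268),36)}
for k,(a,b,z) in P.items(): print(k,hit(D["top"],a,z).round(1),hit(D["side"],b,z).round(1))
im=cv2.imread("pics/top0.png")
a=cv2.resize(im[195:270,165:305],None,fx=5,fy=5,interpolation=cv2.INTER_CUBIC)[:, :700]
b=cv2.resize(im[155:265,335:475],None,fx=4,fy=4,interpolation=cv2.INTER_CUBIC)
c=np.zeros((600,800,3),np.uint8); c[:375*1,:700]=a[:375]; cv2.imwrite("pics/cropA.png",np.hstack([cv2.resize(a,(400,214)),np.zeros((214,0,3),np.uint8)]))
cv2.imwrite("pics/cropB.png",b)
E
```

```text
tallA [581.  380.7  81. ] [575.  381.7  81. ]
tallB [493.7 375.5  81. ] [486.  382.1  81. ]
stop1 [ 515.9 -146.2   68. ] [ 513.1 -142.7   68. ]
stop2 [ 571.9 -371.1   68. ] [ 565.  -362.5   68. ]
post1 [617.1 -97.4 153. ] [614.3 -94.6 153. ]
post2 [ 680.4 -360.7  153. ] [ 678.3 -350.1  153. ]
can [791.5 -15.5 130. ] [779.9 -11.3 130. ]
nutF [564.5 137.5  36. ] [560.6 147.1  36. ]
```

Emit:
servo_tool([
  {"xyz": [1,0.42,-0.15],"dr": [0,0,-0.43],"jaw": 60},
  {"xyz": [1,0.42,-0.15],"dr": [0,0,-0.43],"jaw": 60},
  {"xyz": [1,0.42,-0.15],"dr": [0,0,-0.43],"jaw": 60},
  {"xyz": [1,0.42,-0.15],"dr": [0,0,-0.43],"jaw": 60},
  {"xyz": [1,0.42,-0.15],"dr": [0,0,-0.43],"jaw": 60},
  {"xyz": [1,0.42,-0.15],"dr": [0,0,-0.43],"jaw": 60},
], grip_force=50)

```text
time: 0.65
tcp_pos: [330.3, 528.5, 262.5]
eef_rot: [-180.0, -0.0, -0.1]
ft_force: [-0.5, 0.1, -0.0]
grip_width: 59.9
finger_force: 0.0
```

Emit:
servo_tool([
  {"xyz": [1,0.74,0],"dr": [0,0,0],"jaw": 60},
  {"xyz": [1,0.74,0],"dr": [0,0,0],"jaw": 60},
  {"xyz": [1,0.74,0],"dr": [0,0,0],"jaw": 60},
  {"xyz": [1,0.74,0],"dr": [0,0,0],"jaw": 60},
  {"xyz": [1,0.74,0],"dr": [0,0,0],"jaw": 60},
  {"xyz": [1,0.74,0],"dr": [0,0,0],"jaw": 60},
  {"xyz": [1,0.74,0],"dr": [0,0,0],"jaw": 60},
  {"xyz": [1,0.74,0],"dr": [0,0,0],"jaw": 60},
])

```text
time: 1.32
tcp_pos: [528.3, 381.7, 260.4]
eef_rot: [179.9, 0.1, -0.2]
ft_force: [-0.3, 0.7, -0.0]
grip_width: 60.1
finger_force: 0.0
```

```bash
cat >> h.py <<'E'
def circ(im,c,XY,z,R=18,search=14):
    """best fit of a bright disc of radius R at height z: maximise outward edge drop around predicted circle"""
    g=cv2.GaussianBlur(cv2.cvtColor(im,cv2.COLOR_RGB2GRAY),(3,3),0).astype(np.float32)
    a=np.linspace(0,2*np.pi,72,endpoint=False); u=np.c_[np.cos(a),np.sin(a),0*a]
    def val(x,y,r):
        p=proj(c,np.array([x,y,z])+r*u).astype(np.float32)
        return cv2.remap(g,p[None,:,0],p[None,:,1],cv2.INTER_LINEAR)[0]
    best=(-9,)
    for st,sp in((2,search),(.5,2)):
        c0=XY if len(best)==1 else best[1:]
        for x in np.arange(c0[0]-sp,c0[0]+sp+.1,st):
            for y in np.arange(c0[1]-sp,c0[1]+sp+.1,st):
                s=np.median(np.abs(val(x,y,R-1.5)-val(x,y,R+1.5)))
                if s>best[0]: best=(s,x,y)
    return best
E
python3 - <<'E'
from h import *
import pickle
st=read_state(); s=save("wrist","pics/w1.png"); c=cam("wrist",s,st); pickle.dump(c,open("c1.pkl","wb"))
print(st["tcp_pos"],st["eef_rot"])
for p in((580,381),(492,379)):
    print(circ(s["pixels"],c,p,81),proj(c,[*p,81]))
E
```

```text
[528.25502068 381.74191944 260.44760875] [ 1.79944933e+02  5.23094359e-02 -2.01662442e-01]
(np.float32(12.558594), np.float64(577.0), np.float64(386.0)) [[323.51574979 130.57229267]]
(np.float32(23.816895), np.float64(492.5), np.float64(379.0)) [[325.38844642 207.88519673]]
```

View pics/w1.png

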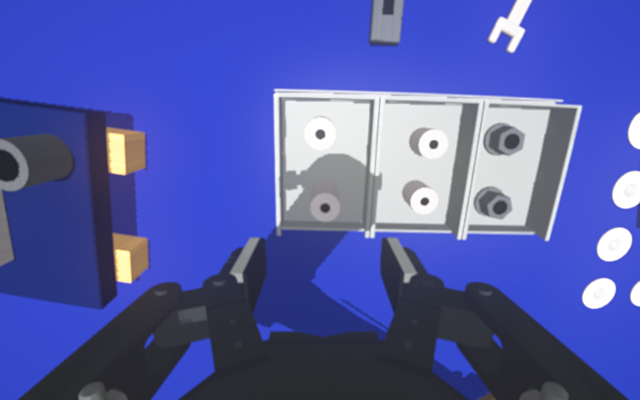

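The wrist view puts the tall-block holes at (320,133) for the far block and (325,208) for the near one. The bin walls and neighbouring blocks leave room around both.

```bash
python3 - <<'E'
from h import *
import pickle
c=pickle.load(open("c1.pkl","rb")); im=cv2.imread("pics/w1.png"); g=cv2.cvtColor(im,cv2.COLOR_BGR2GRAY)
for u,v in((320,133),(325,208)):
    w=g[v-6:v+7,u-6:u+7].astype(float); w=np.clip(np.median(w)*.7-w,0,None); yy,xx=np.mgrid[v-6:v+7,u-6:u+7]
    q=((w*xx).sum()/w.sum(),(w*yy).sum()/w.sum()); print(q,hit(c,q,81))
E
```

```text
(np.float64(319.8406059235813), np.float64(133.87813701107845)) [576.49773313 384.9831559   81.        ]
(np.float64(324.6906801586845), np.float64(207.66854481688034)) [492.26795058 379.81033378  81.        ]
```

Emit:
servo_tool([
  {"xyz": [-0.18,0.01,0],"dr": [0,0,0],"jaw": 60},
  {"xyz": [-0.18,0.01,0.75],"dr": [0,0,0],"jaw": 60},
  {"xyz": [-0.18,0.01,0.75],"dr": [0,0,0],"jaw": 60},
  {"xyz": [-0.18,0.01,0.75],"dr": [0,0,0],"jaw": 60},
  {"xyz": [-0.18,0.01,0.75],"dr": [0,0,0],"jaw": 60},
  {"xyz": [-0.18,0.01,0.75],"dr": [0,0,0],"jaw": 60},
  {"xyz": [-0.18,0.01,0.75],"dr": [0,0,0],"jaw": 60},
])

```text
time: 1.95
tcp_pos: [489.7, 382.0, 110.8]
eef_rot: [179.9, 0.1, 0.1]
ft_force: [0.9, 0.7, 0.5]
grip_width: 60.0
finger_force: 0.0
```

```bash
python3 - <<'E'
from h import *
st=read_state(); s=save("wrist","pics/w2.png"); c=cam("wrist",s,st)
print(st["tcp_pos"],st["eef_rot"],st["ft_force"])
print(circ(s["pixels"],c,(492,380),81,search=8),proj(c,[492,380,81]))
E
```

```text
[489.74458256 382.00686272 110.77866955] [1.79866280e+02 6.94133661e-02 1.31002037e-01] [0.94631439 0.65218933 0.53646087]
(np.float32(31.41504), np.float64(493.0), np.float64(379.0)) [[326.29327545 226.48190498]]
```

View pics/w2.png

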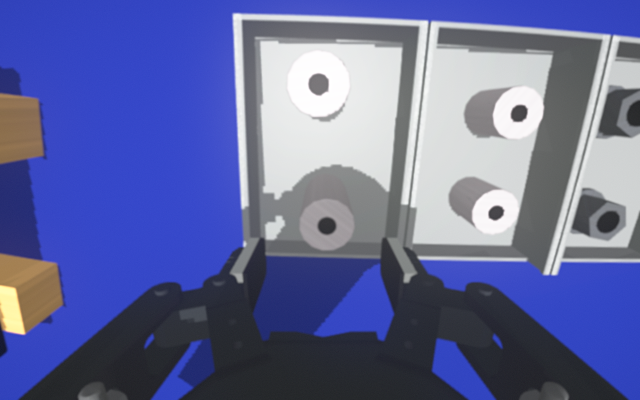

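The near block's top is centred at about (327,226), which gives (493,379). I shift 3 mm on each axis, go down and close.

Emit:
servo_tool([
  {"xyz": [0.015,0.013,0],"dr": [0,0,0],"jaw": 60},
  {"xyz": [0.015,0.013,0.16],"dr": [0,0,0],"jaw": 60},
  {"xyz": [0.015,0.013,0.33],"dr": [0,0,0],"jaw": 60},
  {"xyz": [0.015,0.013,0.33],"dr": [0,0,0],"jaw": 60},
  {"xyz": [0.015,0.013,0.33],"dr": [0,0,0],"jaw": 30},
  {"xyz": [0.015,0.013,0.33],"dr": [0,0,0],"jaw": 30},
  {"xyz": [0.015,0.013,0.33],"dr": [0,0,0],"jaw": 30},
  {"xyz": [0.015,0.013,0.33],"dr": [0,0,0],"jaw": 30},
])

```text
time: 2.67
tcp_pos: [495.1, 380.1, 48.2]
eef_rot: [-179.8, -0.2, 0.0]
ft_force: [0.4, -1.5, 7.4]
grip_width: 35.0
finger_force: 50.6
```

Emit:
servo_tool([
  {"xyz": [0,0,-0.05],"dr": [0,0,0],"jaw": 30},
  {"xyz": [0,0,-0.2],"dr": [0,0,0],"jaw": 30},
  {"xyz": [0,0,-0.4],"dr": [0,0,0],"jaw": 30},
  {"xyz": [0,0,-0.6],"dr": [0,0,0],"jaw": 30},
  {"xyz": [0,0,-0.8],"dr": [0,0,0],"jaw": 30},
  {"xyz": [0,0,-0.8],"dr": [0,0,0],"jaw": 30},
], grip_force=80)

```text
time: 3.17
tcp_pos: [496.8, 381.7, 215.8]
eef_rot: [-179.4, -0.6, 0.1]
ft_force: [1.3, 1.4, -3.1]
grip_width: 34.2
finger_force: 81.4
```

Emit:
servo_tool([
  {"xyz": [0.0,0.12,0],"dr": [0,0,0],"jaw": 30},
  {"xyz": [0.0,0.26,0],"dr": [0,0,0],"jaw": 30},
  {"xyz": [0.0,0.41,0],"dr": [0,0,0],"jaw": 30},
  {"xyz": [0,0.56,0],"dr": [0,0,0],"jaw": 30},
  {"xyz": [0,0.71,0],"dr": [0,0,0],"jaw": 30},
  {"xyz": [0,0.86,0],"dr": [0,0,0],"jaw": 30},
  {"xyz": [0,1,0],"dr": [0,0,0],"jaw": 30},
])

```text
time: 3.75
tcp_pos: [492.8, 177.3, 205.6]
eef_rot: [-180.0, 0.0, 0.0]
ft_force: [0.3, -0.6, -5.1]
grip_width: 34.4
finger_force: 81.5
```

Emit:
servo_tool([
  {"xyz": [0.0,0.12,0],"dr": [0,0,0],"jaw": 30},
  {"xyz": [0.0,0.26,0],"dr": [0,0,0],"jaw": 30},
  {"xyz": [0.0,0.41,0],"dr": [0,0,0],"jaw": 30},
  {"xyz": [0,0.56,0],"dr": [0,0,0],"jaw": 30},
  {"xyz": [0,0.71,0],"dr": [0,0,0],"jaw": 30},
  {"xyz": [0,0.86,0],"dr": [0,0,0],"jaw": 30},
  {"xyz": [0,1,0],"dr": [0,0,0],"jaw": 30},
])

```text
time: 4.33
tcp_pos: [492.9, -22.5, 205.7]
eef_rot: [-180.0, 0.0, 0.0]
ft_force: [0.2, -0.2, -5.4]
grip_width: 34.4
finger_force: 81.5
```

Emit:
servo_tool([
  {"xyz": [-0.05,0.12,0],"dr": [0,0,0],"jaw": 30},
  {"xyz": [-0.1,0.26,0],"dr": [0,0,0],"jaw": 30},
  {"xyz": [-0.1,0.41,0],"dr": [0,0,0],"jaw": 30},
  {"xyz": [-0.1,0.56,0],"dr": [0,0,0],"jaw": 30},
  {"xyz": [-0.1,0.71,0],"dr": [0,0,0],"jaw": 30},
  {"xyz": [-0.1,0.86,0],"dr": [0,0,0],"jaw": 30},
  {"xyz": [-0.1,1,0],"dr": [0,0,0],"jaw": 30},
  {"xyz": [-0.1,1,0],"dr": [0,0,0],"jaw": 30},
])

```text
time: 5.0
tcp_pos: [473.2, -224.4, 205.4]
eef_rot: [180.0, 0.0, -0.1]
ft_force: [0.4, -0.4, -5.6]
grip_width: 34.0
finger_force: 81.8
```

```bash
python3 - <<'E'
from h import *
import pickle
st=read_state(); s=save("wrist","pics/w3.png"); c=cam("wrist",s,st); pickle.dump(c,open("c3.pkl","wb"))
print(st["tcp_pos"],st["eef_rot"])
for p in((515,-145),(569,-368)): print(circ(s["pixels"],c,p,68,30),proj(c,[*p,68]))
E
```

```text
[ 473.17304567 -224.40988089  205.39140284] [ 1.79978628e+02  3.40051154e-02 -1.43883049e-01]
(np.float32(120.52734), np.float64(516.5), np.float64(-145.5)) [[239.66500336 144.59355951]]
(np.float32(122.84766), np.float64(572.0), np.float64(-368.0)) [[480.08383204  85.32029728]]
```

View pics/w3.png

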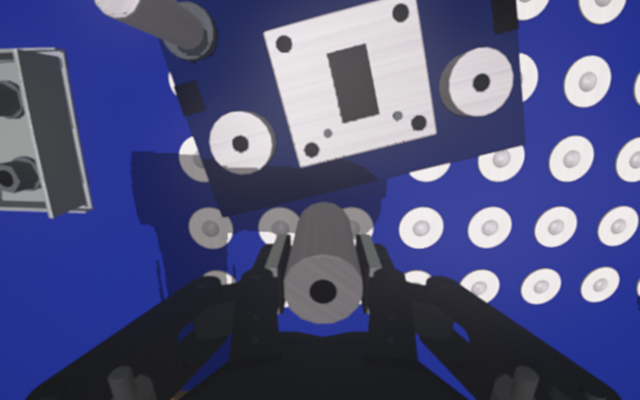

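The stops show at (241,143) and (481,82), and the fits put them 229.3 mm apart against the nominal 230. The held block's top hole is at (322,291), so I measure the block's offset in the hand.

```bash
python3 - <<'E'
from h import *
import pickle
c=pickle.load(open("c3.pkl","rb")); im=cv2.imread("pics/w3.png")[:,:,::-1].copy()
t=np.array([473.17,-224.41])
g=cv2.cvtColor(im,cv2.COLOR_RGB2GRAY)
u,v=322,291; w=g[v-16:v+17,u-16:u+17]; m=(w<25).astype(np.uint8); n,l,s,ce=cv2.connectedComponentsWithStats(m); i=l[16,16]; print(s[i],ce[i]+[u-16,v-16])
q=ce[i]+[u-16,v-16]
for z in(236,238,240,242): print(z,hit(c,q,z)[:2]-t, (circ(im,c,t,z,18,8)[0],np.array(circ(im,c,t,z,18,8)[1:])-t))
E
```

```text
[   0    0   33   33 1089] [322. 291.]
236 [-3.62886492  0.62129633] (np.float32(54.249023), array([-3. ,  0.5]))
238 [-2.2528797   0.61255177] (np.float32(54.57666), array([-1.5,  0. ]))
240 [-0.87689448  0.60380721] (np.float32(53.89502), array([0.5, 0.5]))
242 [0.49909075 0.59506265] (np.float32(51.640137), array([2. , 0.5]))
```

Emit:
servo_tool([
  {"xyz": [0.06,-0.1,0],"dr": [0,0,0],"jaw": 30},
  {"xyz": [0.14,-0.24,0],"dr": [0,0,0],"jaw": 30},
  {"xyz": [0.225,-0.39,0],"dr": [0,0,0],"jaw": 30},
  {"xyz": [0.225,-0.39,0.1],"dr": [0,0,0],"jaw": 30},
  {"xyz": [0.225,-0.39,0.25],"dr": [0,0,0],"jaw": 30},
  {"xyz": [0.225,-0.39,0.4],"dr": [0,0,0],"jaw": 30},
  {"xyz": [0.225,-0.39,0.4],"dr": [0,0,0],"jaw": 30},
  {"xyz": [0.225,-0.39,0.4],"dr": [0,0,0],"jaw": 30},
])

```text
time: 5.72
tcp_pos: [517.7, -142.6, 124.7]
eef_rot: [180.0, 0.2, 0.1]
ft_force: [0.2, -0.1, -4.8]
grip_width: 34.4
finger_force: 81.9
```

```bash
python3 - <<'E'
from h import *
st=read_state(); s=save("wrist","pics/w4.png"); c=cam("wrist",s,st); t=st["tcp_pos"]
print(t,st["eef_rot"])
z=t[2]+32.5
print(circ(s["pixels"],c,t[:2],z,18,8), circ(s["pixels"],c,(572,-368),68,30,10))
E
```

```text
[ 517.65376369 -142.55540279  124.71188278] [1.79988799e+02 2.16425202e-01 5.27243067e-02]
(np.float32(59.161133), np.float64(516.6537636878288), np.float64(-142.05540279302315)) (np.float32(51.01172), np.float64(572.0), np.float64(-369.0))
```

View pics/w4.png

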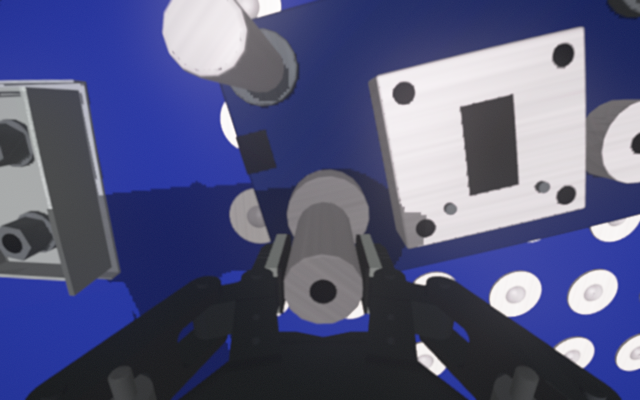

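The block hangs just over the stop disc, whose rim shows around (328,205), and needs about 3 mm more along tool y. I lower slowly while watching the force.

Emit:
servo_tool([
  {"xyz": [0,0.016,0.02],"dr": [0,0,0],"jaw": 30},
  {"xyz": [0,0.016,0.04],"dr": [0,0,0],"jaw": 30},
  {"xyz": [0,0.016,0.055],"dr": [0,0,0],"jaw": 30},
  {"xyz": [0,0.016,0.055],"dr": [0,0,0],"jaw": 30},
  {"xyz": [0,0.016,0.055],"dr": [0,0,0],"jaw": 30},
])

```text
time: 6.18
tcp_pos: [519.0, -146.3, 114.6]
eef_rot: [180.0, -0.0, 0.0]
ft_force: [0.0, -0.5, -6.0]
grip_width: 34.2
finger_force: 81.8
```

Emit:
servo_tool([
  {"xyz": [0,0,0.006],"dr": [0,0,0],"jaw": 30},
  {"xyz": [0,0,0.012],"dr": [0,0,0],"jaw": 30},
  {"xyz": [0,0,0.015],"dr": [0,0,0],"jaw": 30},
  {"xyz": [0,0,0.015],"dr": [0,0,0],"jaw": 30},
])

```text
time: 6.52
tcp_pos: [518.9, -146.2, 111.2]
eef_rot: [180.0, 0.0, 0.0]
ft_force: [0.0, -0.1, -5.3]
grip_width: 34.1
finger_force: 81.8
```

Emit:
servo_tool([
  {"xyz": [0,0,0.005],"dr": [0,0,0],"jaw": 30},
  {"xyz": [0,0,0.01],"dr": [0,0,0],"jaw": 30},
  {"xyz": [0,0,0.01],"dr": [0,0,0],"jaw": 30},
])

```text
time: 6.77
tcp_pos: [519.2, -146.3, 110.3]
eef_rot: [180.0, -0.0, 0.1]
ft_force: [-2.8, 1.4, 4.0]
grip_width: 33.8
finger_force: 83.8
```

In contact: the vertical force went from -5 to +4 N. Release and retreat.

Emit:
servo_tool([
  {"xyz": [0,0,0],"dr": [0,0,0],"jaw": 40},
  {"xyz": [0,0,0],"dr": [0,0,0],"jaw": 50},
  {"xyz": [0,0,0],"dr": [0,0,0],"jaw": 60},
  {"xyz": [0,0,0],"dr": [0,0,0],"jaw": 60},
  {"xyz": [0,0,-0.1],"dr": [0,0,0],"jaw": 60},
  {"xyz": [0,0,-0.3],"dr": [0,0,0],"jaw": 60},
  {"xyz": [0,0,-0.5],"dr": [0,0,0],"jaw": 60},
  {"xyz": [0,0,-0.5],"dr": [0,0,0],"jaw": 60},
], grip_force=30)

```text
time: 7.43
tcp_pos: [523.1, -147.0, 217.5]
eef_rot: [179.9, -0.7, 0.1]
ft_force: [1.9, -0.1, 1.4]
grip_width: 60.0
finger_force: 0.0
```

```bash
python3 - <<'E'
from h import *
st=read_state(); s=save("wrist","pics/w5.png"); c=cam("wrist",s,st); t=st["tcp_pos"]
print(t,st["grip_width"],st["ft_force"])
print(circ(s["pixels"],c,(516.5,-145.5),143,18,10), circ(s["pixels"],c,(516,-145),68,30,8))
E
```

```text
[ 523.12077329 -147.01626968  217.50465935] 59.9770865361976 [ 1.91266468 -0.10937684  1.43039259]
(np.float32(59.782227), np.float64(517.5), np.float64(-146.5)) (np.float32(56.03711), np.float64(516.5), np.float64(-145.5))
```

View pics/w5.png

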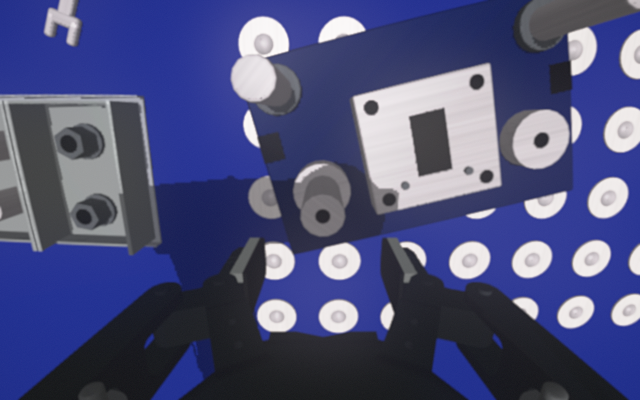

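The block stands upright on stop 1, its top at (322,213), 1.4 mm off centre. Now back for the far block.

Emit:
servo_tool([
  {"xyz": [0,-0.15,0],"dr": [0,0,0],"jaw": 60},
  {"xyz": [0,-0.35,0],"dr": [0,0,0],"jaw": 60},
  {"xyz": [0,-0.55,0],"dr": [0,0,0],"jaw": 60},
  {"xyz": [0,-0.75,0],"dr": [0,0,0],"jaw": 60},
  {"xyz": [0,-0.95,0],"dr": [0,0,0],"jaw": 60},
  {"xyz": [0,-1,0],"dr": [0,0,0],"jaw": 60},
])

```text
time: 7.98
tcp_pos: [519.0, 57.9, 209.1]
eef_rot: [-180.0, -0.0, 0.2]
ft_force: [-0.2, -0.6, 0.3]
grip_width: 59.8
finger_force: 0.0
```

Emit:
servo_tool([
  {"xyz": [0,-0.15,0],"dr": [0,0,0],"jaw": 60},
  {"xyz": [0,-0.35,0],"dr": [0,0,0],"jaw": 60},
  {"xyz": [0.1,-0.55,0],"dr": [0,0,0],"jaw": 60},
  {"xyz": [0.2,-0.75,0],"dr": [0,0,0],"jaw": 60},
  {"xyz": [0.28,-0.95,0],"dr": [0,0,0],"jaw": 60},
  {"xyz": [0.28,-1,0],"dr": [0,0,0],"jaw": 60},
])

```text
time: 8.48
tcp_pos: [576.5, 257.7, 208.0]
eef_rot: [180.0, -0.0, 0.1]
ft_force: [-0.1, -0.3, 0.0]
grip_width: 59.9
finger_force: 0.0
```

Emit:
servo_tool([
  {"xyz": [0,-0.15,0],"dr": [0,0,0],"jaw": 60},
  {"xyz": [0,-0.35,0],"dr": [0,0,0],"jaw": 60},
  {"xyz": [0,-0.55,0],"dr": [0,0,0],"jaw": 60},
  {"xyz": [0,-0.65,0.1],"dr": [0,0,0],"jaw": 60},
  {"xyz": [0,-0.65,0.3],"dr": [0,0,0],"jaw": 60},
  {"xyz": [0,-0.65,0.45],"dr": [0,0,0],"jaw": 60},
  {"xyz": [0,-0.65,0.45],"dr": [0,0,0],"jaw": 60},
  {"xyz": [0,-0.65,0.45],"dr": [0,0,0],"jaw": 60},
])

```text
time: 9.15
tcp_pos: [574.1, 382.8, 117.6]
eef_rot: [179.8, 0.2, 0.0]
ft_force: [-0.0, -0.1, 1.8]
grip_width: 60.1
finger_force: 0.0
```

```bash
python3 - <<'E'
from h import *
st=read_state(); s=save("wrist","pics/w6.png"); c=cam("wrist",s,st); t=st["tcp_pos"]
print(t,st["eef_rot"])
print(circ(s["pixels"],c,(576.5,385),81,18,10))
E
```

```text
[574.13642569 382.75768265 117.56317558] [1.79789859e+02 1.55475018e-01 3.07292821e-02]
(np.float32(30.371094), np.float64(577.5), np.float64(385.5))
```

View pics/w6.png

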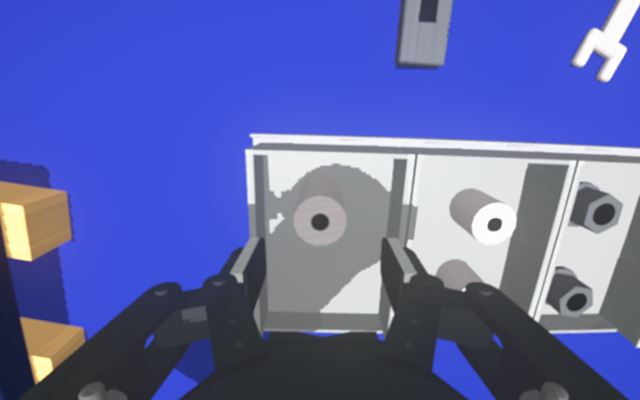

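The far block's top hole is at (320,221), which gives (577.5,385.5) and leaves the block free. I go down and grip it.

Emit:
servo_tool([
  {"xyz": [0.01,-0.011,0],"dr": [0,0,0],"jaw": 60},
  {"xyz": [0.01,-0.011,0.18],"dr": [0,0,0],"jaw": 60},
  {"xyz": [0.01,-0.011,0.36],"dr": [0,0,0],"jaw": 60},
  {"xyz": [0.01,-0.011,0.36],"dr": [0,0,0],"jaw": 60},
  {"xyz": [0.01,-0.011,0.36],"dr": [0,0,0],"jaw": 30},
  {"xyz": [0.01,-0.011,0.36],"dr": [0,0,0],"jaw": 30},
  {"xyz": [0.01,-0.011,0.36],"dr": [0,0,0],"jaw": 30},
  {"xyz": [0.01,-0.011,0.36],"dr": [0,0,0],"jaw": 30},
], grip_force=50)

```text
time: 9.87
tcp_pos: [578.3, 387.0, 50.5]
eef_rot: [-179.8, -0.2, 0.0]
ft_force: [-0.2, -1.8, 5.5]
grip_width: 34.9
finger_force: 50.3
```

Emit:
servo_tool([
  {"xyz": [0,0,-0.05],"dr": [0,0,0],"jaw": 30},
  {"xyz": [0,0,-0.2],"dr": [0,0,0],"jaw": 30},
  {"xyz": [0,0,-0.4],"dr": [0,0,0],"jaw": 30},
  {"xyz": [0,0,-0.6],"dr": [0,0,0],"jaw": 30},
  {"xyz": [0,0,-0.8],"dr": [0,0,0],"jaw": 30},
  {"xyz": [0,0,-0.95],"dr": [0,0,0],"jaw": 30},
  {"xyz": [0,0,-0.95],"dr": [0,0,0],"jaw": 30},
], grip_force=80)

```text
time: 10.45
tcp_pos: [579.2, 387.8, 247.2]
eef_rot: [-179.5, -0.6, 0.1]
ft_force: [0.9, 0.2, -2.9]
grip_width: 34.4
finger_force: 80.9
```

Emit:
servo_tool([
  {"xyz": [0,0.12,0],"dr": [0,0,0],"jaw": 30},
  {"xyz": [0,0.26,0],"dr": [0,0,0],"jaw": 30},
  {"xyz": [0,0.41,0],"dr": [0,0,0],"jaw": 30},
  {"xyz": [0,0.56,0],"dr": [0,0,0],"jaw": 30},
  {"xyz": [0,0.71,0],"dr": [0,0,0],"jaw": 30},
  {"xyz": [0,0.86,0],"dr": [0,0,0],"jaw": 30},
  {"xyz": [0,1,0],"dr": [0,0,0],"jaw": 30},
])

```text
time: 11.03
tcp_pos: [575.8, 184.4, 237.3]
eef_rot: [-180.0, 0.1, 0.0]
ft_force: [0.1, 0.9, -5.2]
grip_width: 34.1
finger_force: 80.9
```

Emit:
servo_tool([
  {"xyz": [0,0.12,0],"dr": [0,0,0],"jaw": 30},
  {"xyz": [0,0.26,0],"dr": [0,0,0],"jaw": 30},
  {"xyz": [0,0.41,0],"dr": [0,0,0],"jaw": 30},
  {"xyz": [0,0.56,0],"dr": [0,0,0],"jaw": 30},
  {"xyz": [0,0.71,0],"dr": [0,0,0],"jaw": 30},
  {"xyz": [0,0.86,0],"dr": [0,0,0],"jaw": 30},
  {"xyz": [0,1,0],"dr": [0,0,0],"jaw": 30},
])

```text
time: 11.62
tcp_pos: [575.9, -15.4, 237.4]
eef_rot: [-180.0, 0.0, 0.0]
ft_force: [0.4, -0.3, -4.0]
grip_width: 34.2
finger_force: 80.9
```

Emit:
servo_tool([
  {"xyz": [0,0.12,0],"dr": [0,0,0],"jaw": 30},
  {"xyz": [0,0.26,0],"dr": [0,0,0],"jaw": 30},
  {"xyz": [0,0.41,0],"dr": [0,0,0],"jaw": 30},
  {"xyz": [0,0.56,0],"dr": [0,0,0],"jaw": 30},
  {"xyz": [0,0.71,0],"dr": [0,0,0],"jaw": 30},
  {"xyz": [0,0.86,0],"dr": [0,0,0],"jaw": 30},
  {"xyz": [0,1,0],"dr": [0,0,0],"jaw": 30},
  {"xyz": [0,1,0],"dr": [0,0,0],"jaw": 30},
])

```text
time: 12.28
tcp_pos: [575.9, -217.8, 237.0]
eef_rot: [180.0, 0.1, -0.2]
ft_force: [0.2, 0.6, -3.7]
grip_width: 34.2
finger_force: 80.9
```

```bash
python3 - <<'E'
from h import *
st=read_state(); s=save("wrist","pics/w7.png"); c=cam("wrist",s,st); t=st["tcp_pos"]
print(t,st["eef_rot"],st["grip_width"])
for dz in(30,32,34): print(dz,np.array(circ(s["pixels"],c,t[:2],t[2]+dz,18,8))-[0,*t[:2]])
print(circ(s["pixels"],c,(572,-368),68,30,8),circ(s["pixels"],c,(517,-146),143,18,8))
E
```

```text
[ 575.92100426 -217.76661492  236.96152505] [ 1.79981733e+02  7.31439874e-02 -1.59837390e-01] 34.15539651695502
30 [51.79785156 -0.5         0.5       ]
32 [50.89208984  1.          0.5       ]
34 [49.6875  2.5     0.5   ]
(np.float32(101.46387), np.float64(572.0), np.float64(-368.0)) (np.float32(20.109375), np.float64(516.5), np.float64(-146.5))
```

Emit:
servo_tool([
  {"xyz": [-0.02,0.15,0],"dr": [0,0,0],"jaw": 30},
  {"xyz": [-0.02,0.33,0],"dr": [0,0,0],"jaw": 30},
  {"xyz": [-0.02,0.5,0],"dr": [0,0,0],"jaw": 30},
  {"xyz": [-0.02,0.65,0],"dr": [0,0,0],"jaw": 30},
  {"xyz": [-0.02,0.765,0],"dr": [0,0,0],"jaw": 30},
  {"xyz": [-0.02,0.765,0.15],"dr": [0,0,0],"jaw": 30},
  {"xyz": [-0.02,0.765,0.3],"dr": [0,0,0],"jaw": 30},
  {"xyz": [-0.02,0.765,0.3],"dr": [0,0,0],"jaw": 30},
])

```text
time: 13.0
tcp_pos: [569.4, -364.6, 170.3]
eef_rot: [-179.6, 0.5, -0.1]
ft_force: [-2.2, 1.8, -7.4]
grip_width: 34.0
finger_force: 81.6
```

Emit:
servo_tool([
  {"xyz": [0,0,0.1],"dr": [0,0,0],"jaw": 30},
  {"xyz": [0,0,0.2],"dr": [0,0,0],"jaw": 30},
  {"xyz": [0,0,0.27],"dr": [0,0,0],"jaw": 30},
  {"xyz": [0,0,0.27],"dr": [0,0,0],"jaw": 30},
  {"xyz": [0,0,0.27],"dr": [0,0,0],"jaw": 30},
])

```text
time: 13.42
tcp_pos: [573.3, -366.4, 124.1]
eef_rot: [180.0, 0.0, 0.1]
ft_force: [-0.8, -0.6, -5.2]
grip_width: 34.3
finger_force: 81.7
```

```bash
python3 - <<'E'
from h import *
st=read_state(); s=save("wrist","pics/w8.png"); c=cam("wrist",s,st); t=st["tcp_pos"]
print(t,st["eef_rot"],st["ft_force"])
print(circ(s["pixels"],c,t[:2],t[2]+30.5,18,8))
E
```

```text
[ 573.25925399 -366.36205421  124.09391004] [1.79998794e+02 4.86818623e-02 8.46408938e-02] [-0.79122482 -0.60545909 -5.16937983]
(np.float32(51.694336), np.float64(572.7592539898296), np.float64(-366.3620542120121))
```

View pics/w8.png

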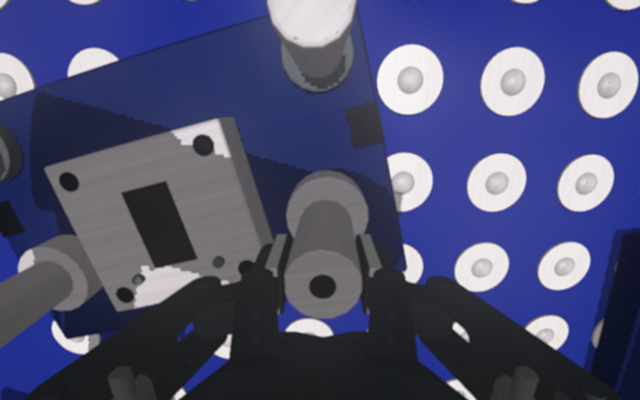

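The block sits over stop 2, whose rim shows around (327,205), within about 2 mm. I lower it the same way.

Emit:
servo_tool([
  {"xyz": [-0.004,0.007,0.015],"dr": [0,0,0],"jaw": 30},
  {"xyz": [-0.004,0.007,0.03],"dr": [0,0,0],"jaw": 30},
  {"xyz": [-0.004,0.007,0.04],"dr": [0,0,0],"jaw": 30},
  {"xyz": [-0.004,0.007,0.04],"dr": [0,0,0],"jaw": 30},
  {"xyz": [-0.004,0.007,0.04],"dr": [0,0,0],"jaw": 30},
])

```text
time: 13.88
tcp_pos: [572.2, -368.4, 115.4]
eef_rot: [180.0, 0.0, 0.0]
ft_force: [-0.0, 0.4, -4.6]
grip_width: 34.2
finger_force: 81.7
```

Emit:
servo_tool([
  {"xyz": [0,0,0.006],"dr": [0,0,0],"jaw": 30},
  {"xyz": [0,0,0.01],"dr": [0,0,0],"jaw": 30},
  {"xyz": [0,0,0.01],"dr": [0,0,0],"jaw": 30},
])

```text
time: 14.13
tcp_pos: [572.1, -368.4, 113.1]
eef_rot: [-180.0, 0.0, 0.0]
ft_force: [-0.0, -1.1, -5.0]
grip_width: 34.3
finger_force: 81.7
```

Emit:
servo_tool([
  {"xyz": [0,0,0.005],"dr": [0,0,0],"jaw": 30},
  {"xyz": [0,0,0.008],"dr": [0,0,0],"jaw": 30},
  {"xyz": [0,0,0.008],"dr": [0,0,0],"jaw": 30},
])

```text
time: 14.38
tcp_pos: [572.5, -368.5, 112.7]
eef_rot: [180.0, -0.0, 0.0]
ft_force: [-2.2, 1.6, 4.1]
grip_width: 34.4
finger_force: 82.8
```

Contact again, -5 to +4 N. Release and retreat.

Emit:
servo_tool([
  {"xyz": [0,0,0],"dr": [0,0,0],"jaw": 40},
  {"xyz": [0,0,0],"dr": [0,0,0],"jaw": 50},
  {"xyz": [0,0,0],"dr": [0,0,0],"jaw": 60},
  {"xyz": [0,0,0],"dr": [0,0,0],"jaw": 60},
  {"xyz": [0,0,-0.1],"dr": [0,0,0],"jaw": 60},
  {"xyz": [0,0,-0.3],"dr": [0,0,0],"jaw": 60},
  {"xyz": [0,0,-0.6],"dr": [0,0,0],"jaw": 60},
  {"xyz": [0,0,-0.6],"dr": [0,0,0],"jaw": 60},
], grip_force=30)

```text
time: 15.05
tcp_pos: [573.9, -369.7, 237.8]
eef_rot: [179.8, -0.3, 0.1]
ft_force: [0.7, -0.7, 1.7]
grip_width: 60.1
finger_force: 0.0
```

Emit:
servo_tool([
  {"xyz": [-0.2,-0.2,0],"dr": [0,0,0],"jaw": 60},
  {"xyz": [-0.3,-0.4,0],"dr": [0,0,0],"jaw": 60},
  {"xyz": [-0.3,-0.5,0],"dr": [0,0,0],"jaw": 60},
  {"xyz": [-0.3,-0.5,0],"dr": [0,0,0],"jaw": 60},
  {"xyz": [-0.3,-0.5,0],"dr": [0,0,0],"jaw": 60},
  {"xyz": [-0.3,-0.5,0],"dr": [0,0,0],"jaw": 60},
])

```text
time: 15.55
tcp_pos: [512.7, -268.4, 232.3]
eef_rot: [180.0, -0.1, 0.1]
ft_force: [1.0, -0.1, -0.2]
grip_width: 59.7
finger_force: 0.0
```

```bash
python3 - <<'E'
from h import *
st=read_state(); s=save("wrist","pics/w9.png"); c=cam("wrist",s,st)
print(st["tcp_pos"],st["ft_force"])
for p in((516.5,-145.5),(572,-368)): print(circ(s["pixels"],c,p,143,18,10),circ(s["pixels"],c,p,68,30,6))
E
```

```text
[ 512.70044774 -268.36454289  232.27299394] [ 1.03997771 -0.1284973  -0.19032982]
(np.float32(53.279297), np.float64(517.0), np.float64(-147.5)) (np.float32(26.918457), np.float64(517.0), np.float64(-146.0))
(np.float32(102.2334), np.float64(571.5), np.float64(-370.0)) (np.float32(106.09668), np.float64(572.0), np.float64(-369.0))
```

View pics/w9.png

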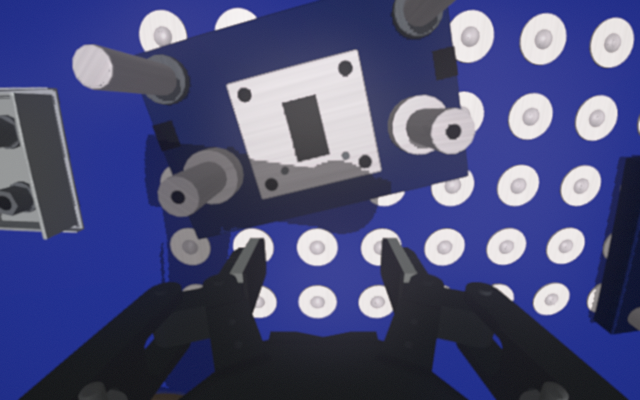

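Both blocks stand on their stops, tops at (178,196) and (453,131), each within about 2 mm of centre, and the gripper is clear. I hand in.

```bash
python3 -c "
from station import *
print(job_done())"
```

```text
the job is handed in; nothing more can be done
None
```

Job handed in, verdict not shown: both tall blocks stand on the die's stop blocks, each about 2 mm or less off centre by wrist camera, and the arm is clear of everything (about 16 of 59 s used).

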